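# Close up the watchmaker's work against dust

## Task

Close up the watch in progress against dust, pushing with the fingertips only: first push the clear lid of the white dust case down until it is fully shut, then push the drawer that holds the round watch dial fully home. Leave the other drawer, the one with the little pots, standing open as it is. Push gently without slamming, do not lift the chests or the case or shove them out of place, and leave everything else on the bench where it stands.

Things in the scene. Friction and masses are not known exactly. Their poses are not given: they have to be found in the camera images.
- dust_case: Loose white open tray, about 0.9 kg, standing on the bench with a watch movement in it: 130 (its x) x 150 (its y) x 45 high. Origin: centre of its underside. The lid is hinged along its own +x rim, which is towards the robot's right; its place in the row varies.
- lid_hinge (a point): Middle of the lid's hinge line on the dust case, 45 above the case's underside. Its axes are those of the case: the hinge line runs along y, the shut lid reaches from here 130 towards -x.
- lid_edge (a point): Middle of the lid's free edge, on its outer (upper) face, 130 from the hinge line. Axes of the lid: x along the lid from free edge to hinge, z out of its outer face.
- lid (a joint): Angle of the clear, white-framed flat lid (130 from hinge to free edge, 150 wide, 6 thick: the hinge line lies in its underside; 80 g). 0 = shut flat on the tray; larger = more open; upright at 1.57. A stiff hinge: it stays where it is left and takes about 1 N at the free edge to move; it starts half open.
- dial_chest: Loose wooden one-drawer chest, 150 deep (x) x 120 wide (y) x 60 high, 1.2 to 1.9 kg, standing on the bench. Origin: centre of its underside; its -x side is the front with the drawer, roughly towards the robot; its place in the row varies. Its drawer holds one white round watch dial on a black holder.
- dial_drawer (a joint): How far the drawer of the dial chest is out, m: 0 = fully home, grows as it slides out along the chest's -x. Slides at about 1.5 N plus a little damping, no spring, no catch. The 52 high, 118 wide drawer front stands from 5 to 57 above the bench.
- dial_drawer_knob (a point): Centre of the flat outer end of the brass knob (16 dia, standing 14 out from the drawer front at its middle), 31 above the bench. Moves with the drawer. Axes as the chest's.
- pots_chest: Loose wooden one-drawer chest, 150 deep (x) x 120 wide (y) x 60 high, 1.2 to 1.9 kg, standing on the bench. Origin: centre of its underside; its -x side is the front with the drawer, roughly towards the robot; its place in the row varies. Outwardly the same as the dial chest, but its drawer holds eight little metal pots in two rows; that drawer stands open too and stays so.
- pots_drawer_knob (a point): Centre of the outer end of the knob of the pots chest's drawer, the same as that of the other drawer; not to be moved.
- oil_pot: Bystander: steel oil pot, 32 dia x 26 high, standing on the bench beside the dial chest. Origin: centre of its underside.
- weight: Bystander: knobbed brass weight, 30 dia x 40 high, standing on the bench beside the dust case. Origin: centre of its underside.
- cup: Bystander: small white cup, 34 dia x 32 high, standing on the bench beside the pots chest. Origin: centre of its underside.
- loupe: Bystander: black eyeglass, 34 dia x 28 high, standing on the rear half of the dial chest's top. Origin: centre of its underside.
- dome: Bystander: clear dust dome with a white foot and knob, 84 dia x 66 high, standing on the rear half of the pots chest's top. Origin: centre of its underside.
- screwdriver: Bystander: screwdriver, 130 long, lying on the bench near the robot. Origin at its underside.
- tweezers: Bystander: steel tweezers, 120 long, lying on the bench near the robot. Origin: centre of its underside.

How it is judged (in metres and radians):
On the way, in this order (a step that is already met when the one before it is completed fails the run):
1. the lid of the dust case is fully shut (value of joint lid below 0.04 rad), for 0.2 s.
2. the drawer with the dial is fully home (value of joint dial_drawer below 0.003 m), for 0.2 s.
At the end, for the whole second after the job is handed in: The lid is shut to within 0.04 rad and the dial drawer is home to within 3 mm; the pots drawer is within 8 mm of where it was, both chests and the case within 25 mm, standing on the bench and at rest; all bystanders are within 30 mm of where they were (value of joint lid below 0.04 rad and value of joint dial_drawer below 0.003 m and distance of pots_drawer_knob from where it was at the start of the episode below 0.008 m and distance of each of dial_chest, pots_chest, dust_case from where it was at the start of the episode below 0.025 m and height (world z) of each of dial_chest, pots_chest, dust_case below 0.012 m and distance of each of oil_pot, weight, cup, loupe, dome, screwdriver, tweezers from where it was at the start of the episode below 0.03 m and linear speed of each of dial_chest, pots_chest, dust_case below 0.02 m/s); the robot touches nothing.
It fails at once if a chest or the dust case is lifted or tipped (height (world z) of any of dial_chest, pots_chest, dust_case above 0.012 m or angle between any of dial_chest, pots_chest, dust_case's own z axis and vertical above 0.12 rad).
It fails at once if a chest or the dust case is shoved more than 25 mm (distance of any of dial_chest, pots_chest, dust_case from where it was at the start of the episode above 0.025 m).
It fails at once if the drawer with the pots is moved more than 8 mm (distance of pots_drawer_knob from where it was at the start of the episode above 0.008 m).
It fails at once if a bystander is moved more than 30 mm (distance of any of oil_pot, weight, cup, loupe, dome, screwdriver, tweezers from where it was at the start of the episode above 0.03 m).
It fails at once if the drawer or the lid is slammed (over 0.4 m/s or 4 rad/s) (velocity of joint dial_drawer below -0.4 m/s or velocity of joint lid below -4 rad/s).
It also fails if it takes over 48 s, if anything falls off the work surface, if the arm or the gripper's body presses on something with over 40 N, if the wrist force passes 120 N, or if a joint passes its speed limit or range.

## Robot

A 7-joint arm with a two-finger parallel gripper is mounted at the origin on the work surface. World frame = base frame: x ahead of the robot, y to its left, z up, the work surface at z = 0. Lengths are in mm, angles in rad, forces in N, time in s.
With the tool pointing down it reaches from about 425 to 950 mm from the base axis. Payload 4.7 kg.
Tool frame: the origin (TCP) lies between the finger pads; the fingertips stand 8 mm ahead of it and the grasp point (between the pads) lies 11 mm behind it; z points along the fingers, y is the line along which they close (so a half turn about z gives the same grasp; the last joint's range is limited). The gripper opens to 85 mm and grips with 20 to 120 N. Pads are 22 mm wide; open, the fingers measure 114 mm over their backs; the gripper's body (76 mm by 85 mm) begins 54 mm behind the grasp point. The pads swing forward as they close: fully open they stand 13 mm farther back than shut.
Start: joints at [-1.285, 0.469, -0.049, 1.532, 0.024, 1.141, -0.082], TCP at [208.957, 641.86, 239.335] pointing down, gripper open.
Joint ranges: [-2.59, 2.59], [-0.33, 1.99], [-1.39, 1.29], [0.1, 2.45], [-1.04, 4.18], [0.21, 1.99], [-2.66, 2.66]. Speed limits (rad/s): [2.57, 2.57, 3.14, 3.14, 3.14, 3.14, 3.14].

## Interface

Orientations are given as [roll, pitch, yaw] about the fixed x, y, z axes, in that order (R = Rz(yaw) Ry(pitch) Rx(roll)).
In Python, from rig import arm gives the robot as it stands.
- The arm moves only by the tool step_arm, never from a script. Its argument "steps" is a list of rows, each a list of 3 entries, a list of its own where there are three numbers: the shift along the tool's x, y, z in m, then the turn about the tool's z in degrees, then the opening, from 0 (shut) to 1 (fully open). In form: [[[tx, ty, tz], roll, fingers], ...]. A call has 1 to 10 rows; each row is the pose to reach, as a shift and turn from the pose commanded when the call began, along the tool's axes at that moment; what a row does not reach only later rows make up. A row lasts 1/12 s, in which the tool goes at most 41.7 mm and 7.16 degrees, less where a joint would pass 70% of its speed; a pose out of reach is approached as far as the arm can. A call with a gripper value outside its range is refused whole. The fingers move at their own pace and stop on an object; "force" is the grip in N (left out, the last holds). Time passes only in rows, so rows that repeat a pose let the fingers close. It gives the time, the measured TCP pose, the force, the opening and the grip force at its end, in the units of the state.
- arm.get_state(): the state, without advancing time (a new reading comes with each control period).
- arm.camera(name): name is "scene" or "top" or "wrist"; returns a dict with "img" (480x640x3 uint8, blue, green, red), "intrinsics" (3x3 intrinsics, pixels), "dist" ([k1, k2, p1, p2, k3] as OpenCV has them; the pictures are not rectified), "rvec" (rotation vector, rad) and "tvec" (3), from world to camera coordinates, as OpenCV has them; the wrist camera has in their place "hand_eye" (4x4, takes a point from camera to tool coordinates, whose origin is the TCP and whose axes are the flange's). Camera axes: x right, y down, z forward; pixel columns grow to the right and rows downward; lengths in mm; the calibration is good to about 2 mm. A picture is of the moment at which its call begins: read the wrist's pose just before it. There is no depth.
- arm.close_job(): hands the job in; it is judged then, once.
The state is a dict: "clock": time; "joints": joint angles; "qvel": joint speeds; "joint_efforts": joint torques, N m; "ee_pos": TCP position; "eef_rot": TCP orientation; "ft_force": force on the tool from outside, world axes, zero at the start; "torque": the same for the moment, N m; "opening": finger opening in mm; "grip_force": force on a finger pad.
Only numpy, scipy, OpenCV 4.12 (cv2) and the standard library are available. Lean on these libraries where they do the work, as an engineer would, in place of code of your own. Each camera call takes 0.05 s, during which the arm holds its last target. There are 200 camera calls.

## Working session

There is one attempt and no reset: what is moved stays moved. The work goes in short steps, Python scripts to look and compute and a tool call to move; the robot and the scene stay as the last step left them, time stands still between calls to the robot, and variables do not carry over. Pictures are saved under pics/ and viewed, at most 10 in all, crops included, and the job is handed in when it is done.

Besides the shell and the picture viewer there is one more tool, called after "Emit:" by a JSON object that holds its "op" and its "data", one argument or row to a line. step_arm: Moves the arm, as the interface text tells. Its arguments: {"type":"object","properties":{"steps":{"type":"array"},"force":{"type":"number"}},"required":["steps"]}

```bash
mkdir -p pics; python3 - <<'E'
from rig import arm
import cv2
print(arm.get_state())
for n in("scene","top"):
    c=arm.camera(n);cv2.imwrite(f"pics/{n}0.png",c["img"]);print(n,c["intrinsics"],c["dist"],c["rvec"],c["tvec"])
E
```

```text
{'clock': 0.0, 'joints': array([-1.28488292,  0.4694359 , -0.04859038,  1.53366004,  0.02408537,
        1.1410184 , -0.08228844]), 'qvel': array([ 5.07335368e-04,  4.91522880e-06, -1.26512214e-03,  1.46177950e-03,
       -4.90931914e-04,  2.56076845e-04,  5.03490351e-04]), 'joint_efforts': array([-1.80785892e-04, -5.10308290e+01, -4.65124729e-02, -2.37715441e+01,
        1.07533907e-02,  7.51564396e-03,  1.11120521e-06]), 'ee_pos': array([208.82112926, 641.29905619, 238.27947735]), 'eef_rot': array([-3.13965689e+00,  5.98967902e-05,  2.82681157e+00]), 'ft_force': array([ 0.35081381, -0.99908948,  0.0306606 ]), 'torque': array([ 0.03966921, -0.06464174,  0.02476013]), 'grip_force': 0.0, 'opening': 85.41298212712819}
scene [[494.76353093   0.         311.23255668]
 [  0.         494.76353093 242.5357801 ]
 [  0.           0.           1.        ]] [-0.00614053  0.          0.          0.          0.        ] [ 2.38311429  1.187958   -0.31485452] [-321.4758484  -324.99295008 1199.48075196]
top [[524.32360095   0.         318.30822423]
 [  0.         524.32360095 238.25326817]
 [  0.           0.           1.        ]] [-0.15128577  0.          0.          0.          0.        ] [ 2.15824118 -2.20311684  0.07094528] [  39.8442646   512.69686009 1126.13652973]
```

View pics/scene0.png

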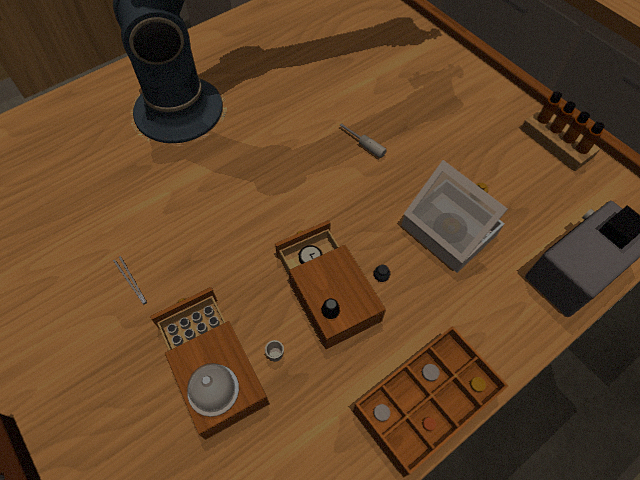

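View pics/top0.png

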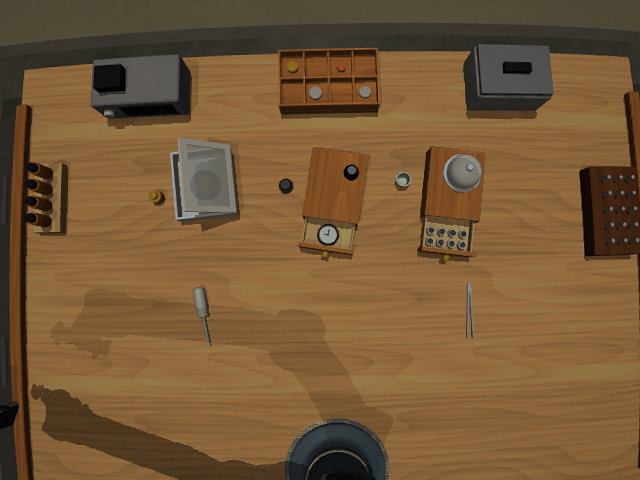

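The scene view shows the case with its half-open lid at (455,215), the dial drawer at (310,245) and the pots drawer at (190,315). In the top view the case is at (205,185), with its hinge on the right at about x=237. The dial knob is at (325,255) and the pots knob at (446,260). Next I'll zoom in to measure.

```bash
cat > h.py <<'E'
import cv2,numpy as np
from rig import arm
def px2w(c,uv,z):
    p=cv2.undistortPoints(np.array(uv,float).reshape(-1,1,2),c["intrinsics"],c["dist"]).reshape(-1,2)
    R=cv2.Rodrigues(np.array(c["rvec"],float))[0];C=-R.T@np.array(c["tvec"],float).ravel()
    d=np.c_[p,np.ones(len(p))]@R
    return C+d*((np.broadcast_to(z,len(p))-C[2])/d[:,2])[:,None]
def w2px(c,P):
    return cv2.projectPoints(np.array(P,float).reshape(-1,3),np.array(c["rvec"],float),np.array(c["tvec"],float),c["intrinsics"],c["dist"])[0].reshape(-1,2)
E
python3 - <<'E'
import cv2,numpy as np
a=cv2.imread("pics/top0.png");b=cv2.imread("pics/scene0.png")
f=lambda i,x,y:cv2.resize(i[y:y+100,x:x+133],(532,400),interpolation=cv2.INTER_CUBIC)
def g(i,x,y,w,h,s):
    o=cv2.resize(i[y:y+h,x:x+w],None,fx=s,fy=s,interpolation=cv2.INTER_CUBIC)
    for k in range(0,w,10):cv2.putText(o,str(x+k),(k*s,8),0,.3,(0,255,255));cv2.line(o,(k*s,10),(k*s,14),(0,255,255))
    for k in range(0,h,10):cv2.putText(o,str(y+k),(0,k*s+4),0,.3,(0,255,255))
    return o
A=g(a,150,130,100,100,4);B=g(a,290,170,100,100,4)
C=g(b,395,150,130,130,4)
cv2.imwrite("pics/c1.png",np.hstack([A,B]));cv2.imwrite("pics/c2.png",C)
E
```

```text
(no output)
```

View pics/c1.png

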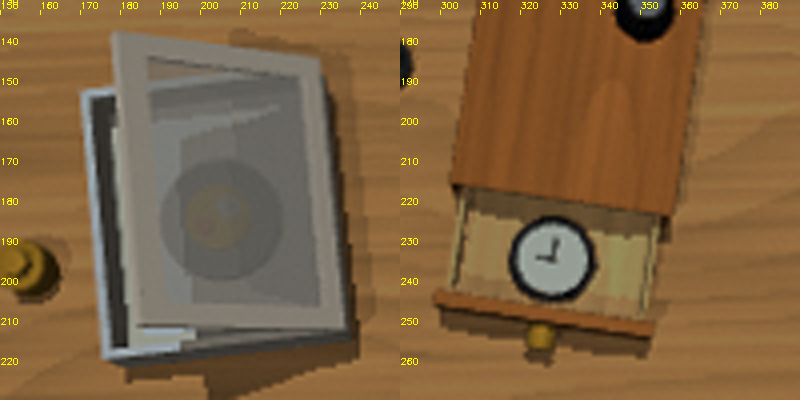

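View pics/c2.png

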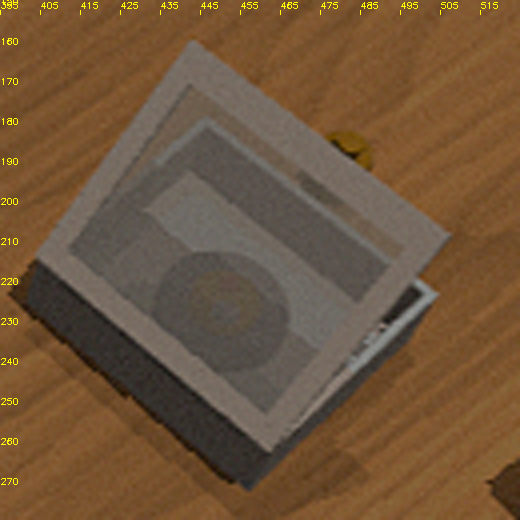

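```bash
cat > fit.py <<'E'
from h import *
from scipy.optimize import least_squares
T=arm.camera("top");S=arm.camera("scene")
def pts(p):
    x,y,w,t=p;c,s=np.cos(w),np.sin(w);L=[]
    for r,h in((130,6),(0,6)):
        for yy in(75,-75):
            L.append((65-r*np.cos(t)+h*np.sin(t),yy,45+r*np.sin(t)+h*np.cos(t)))
    for yy in(75,-75):L.append((-65,yy,45))
    L=np.array(L);return np.c_[x+c*L[:,0]-s*L[:,1],y+s*L[:,0]+c*L[:,1],L[:,2]]
if __name__=="__main__":
    # order free(+y=far), free(near), hinge far, hinge near, rim far, rim near
    ot=np.array([(178,138),(184.5,211.5),(230,145),(236.5,212.5),(170.5,152.5),(176,219.5)])
    os=np.array([(507,208),(443,160),(463,262),(404,215)])
    f=lambda p:np.r_[(w2px(T,pts(p))-ot).ravel(),(w2px(S,pts(p))[:4]-os).ravel()]
    x0=px2w(T,[(205,183)],45)[0];r=least_squares(f,[x0[0],x0[1],-1.57,.6],x_scale=[10,10,.1,.1])
    print(r.x.round(3),r.fun.round(1));print(pts(r.x).round(0))
    print("drawer front top",px2w(T,[(298.5,243.5),(353.5,251)],57).round(1))
    print("knob",px2w(T,[(325,257.5)],31).round(1),"pots",px2w(T,[(446,263)],31).round(1))
    print("chest top",px2w(T,[(303.5,216),(357,224),(313,148.5),(369,154)],60).round(1))
    print("weight",px2w(T,[(156.5,197)],20),"scene obj loupe",px2w(T,[(351,172)],80),"oil",px2w(T,[(286,186)],20))
E
python3 fit.py
```

```text
[639.548 279.19   -1.471   0.815] [ 0.1  0.   0.2 -0.1 -0.2 -1.1  0.3 -0.7 -0.3 -0.1  0.2  0.1  0.8 -0.
 -0.1 -0.5 -0.7  0.3 -0.7 -1.6]
[[712. 306. 144.]
 [563. 291. 144.]
 [721. 218.  49.]
 [572. 203.  49.]
 [708. 351.  45.]
 [558. 336.  45.]]
drawer front top [[500.4  71.   57. ]
 [482.2 -44.6  57. ]]
knob [[470.6  15.6  31. ]] pots [[ 452.9 -246.6   31. ]]
chest top [[558.2  59.3  60. ]
 [538.8 -53.2  60. ]
 [703.3  36.5  60. ]
 [688.8 -83.1  60. ]]
weight [[613.29918577 388.99840956  20.        ]] scene obj loupe [[646.38787901 -42.28995473  80.        ]] oil [[630.19083194  98.09565431  20.        ]]
```

The fit is good, within about 1.5 px: lid at 0.815 rad, hinge line middle at about (646,214,45), knob end at about (471,16,31). Now I'll move above the lid with the gripper shut, turned to match the chest.

Emit:
{"op": "step_arm", "data": {
  "steps": [
    [[-0.523, -0.215, 0.039], -9, 0],
    [[-0.523, -0.215, 0.039], -9, 0],
    [[-0.523, -0.215, 0.039], -9, 0],
    [[-0.523, -0.215, 0.039], -9, 0],
    [[-0.523, -0.215, 0.039], -9, 0],
    [[-0.523, -0.215, 0.039], -9, 0],
    [[-0.523, -0.215, 0.039], -9, 0],
    [[-0.523, -0.215, 0.039], -9, 0],
    [[-0.523, -0.215, 0.039], -9, 0],
    [[-0.523, -0.215, 0.039], -9, 0]
  ]
}}

```text
clock: 1.03
ee_pos: [526.8, 370.9, 210.5]
eef_rot: [3.142, -0.0, 2.984]
ft_force: [0.2, 0.1, -0.4]
opening: -0.2
grip_force: 0.0
```

Emit:
{"op": "step_arm", "data": {
  "steps": [
    [[-0.032, -0.0195, 0.01], 0, 0],
    [[-0.064, -0.039, 0.01], 0, 0],
    [[-0.096, -0.058, 0.01], 0, 0],
    [[-0.128, -0.078, 0.01], 0, 0],
    [[-0.128, -0.078, 0.01], 0, 0],
    [[-0.128, -0.078, 0.03], 0, 0],
    [[-0.128, -0.078, 0.04], 0, 0],
    [[-0.128, -0.078, 0.04], 0, 0]
  ]
}}

```text
clock: 1.7
ee_pos: [637.5, 275.0, 167.2]
eef_rot: [-3.138, -0.006, 2.984]
ft_force: [-1.2, 0.3, -1.2]
opening: -0.2
grip_force: 0.0
```

```bash
python3 - <<'E'
from h import *
s=arm.get_state();print(s["ee_pos"],s["eef_rot"],s["ft_force"])
a=arm.camera("scene")["img"][100:300,360:560];b=arm.camera("top")["img"][90:290,100:300]
cv2.imwrite("pics/v5.png",cv2.resize(np.hstack([a,b]),None,fx=2,fy=2))
E
```

```text
[637.48866873 274.98918581 167.15615332] [-3.13822617 -0.00564142  2.98440541] [-1.19335139  0.34727122 -1.1801309 ]
```

View pics/v5.png

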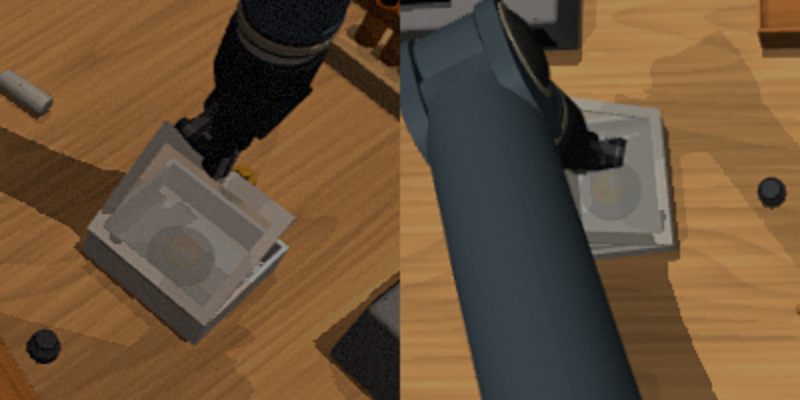

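The view shows the shut fingertips above the lid's middle near the free edge (left half, about (215,165)), clear of everything else. Now I'll press down along the arc.

Emit:
{"op": "step_arm", "data": {
  "steps": [
    [[0, 0, 0.006], 0, 0],
    [[0, 0, 0.012], 0, 0],
    [[0, 0, 0.016], 0, 0],
    [[0, 0, 0.019], 0, 0],
    [[0.001, 0.003, 0.022], 0, 0],
    [[0.001, 0.005, 0.026], 0, 0],
    [[0.002, 0.008, 0.029], 0, 0],
    [[0.003, 0.01, 0.032], 0, 0],
    [[0.003, 0.013, 0.036], 0, 0],
    [[0.004, 0.015, 0.039], 0, 0]
  ]
}}

```text
clock: 2.63
ee_pos: [638.3, 291.4, 131.3]
eef_rot: [3.141, 0.0, 2.984]
ft_force: [0.8, 0.7, 0.7]
opening: -0.1
grip_force: 0.4
```

Emit:
{"op": "step_arm", "data": {
  "steps": [
    [[0.001, 0.002, 0.004], 0, 0],
    [[0.001, 0.004, 0.008], 0, 0],
    [[0.002, 0.007, 0.012], 0, 0],
    [[0.002, 0.009, 0.017], 0, 0],
    [[0.003, 0.011, 0.021], 0, 0],
    [[0.004, 0.014, 0.026], 0, 0],
    [[0.004, 0.015, 0.03], 0, 0],
    [[0.004, 0.017, 0.034], 0, 0],
    [[0.005, 0.018, 0.038], 0, 0],
    [[0.005, 0.019, 0.042], 0, 0]
  ]
}}

```text
clock: 3.47
ee_pos: [636.0, 310.7, 89.2]
eef_rot: [3.141, -0.0, 2.984]
ft_force: [-0.2, 0.1, 0.7]
opening: -0.4
grip_force: 0.4
```

```bash
python3 - <<'E'
from h import *
s=arm.get_state();print(s["ee_pos"],s["eef_rot"],s["ft_force"])
a=arm.camera("scene")["img"][100:300,360:560]
cv2.imwrite("pics/v6.png",cv2.resize(a,None,fx=3,fy=3))
E
```

```text
[636.02293103 310.74603765  89.21295125] [ 3.14131484e+00 -2.04513344e-04  2.98409280e+00] [-0.17205435  0.14118379  0.67371205]
```

View pics/v6.png

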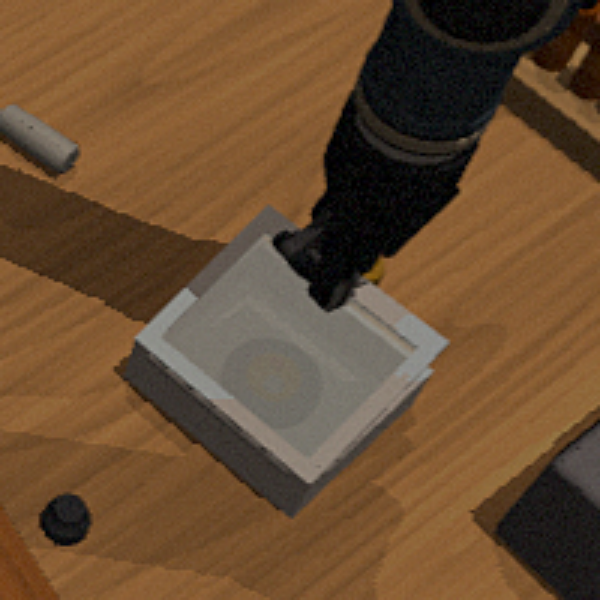

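The lid is following the fingers and is nearly shut, and the case is still in place. About 30 mm to go, ending slowly.

Emit:
{"op": "step_arm", "data": {
  "steps": [
    [[0.001, 0.002, 0.004], 0, 0],
    [[0.001, 0.003, 0.008], 0, 0],
    [[0.001, 0.004, 0.012], 0, 0],
    [[0.001, 0.005, 0.016], 0, 0],
    [[0.001, 0.005, 0.019], 0, 0],
    [[0.001, 0.005, 0.022], 0, 0],
    [[0.001, 0.005, 0.024], 0, 0],
    [[0.001, 0.005, 0.026], 0, 0],
    [[0.001, 0.005, 0.028], 0, 0],
    [[0.001, 0.005, 0.028], 0, 0]
  ]
}}

```text
clock: 4.35
ee_pos: [635.9, 315.4, 61.2]
eef_rot: [-3.141, -0.0, 2.984]
ft_force: [-0.8, -0.3, -0.2]
opening: 0.1
grip_force: 0.0
```

Emit:
{"op": "step_arm", "data": {
  "steps": [
    [[0, 0, 0.001], 0, 0],
    [[0, 0, 0.002], 0, 0],
    [[0, 0, 0.003], 0, 0],
    [[0, 0, 0.003], 0, 0]
  ]
}}

```text
clock: 4.68
ee_pos: [636.1, 315.4, 59.1]
eef_rot: [3.142, 0.0, 2.984]
ft_force: [-0.9, -0.2, 3.0]
opening: -0.1
grip_force: 1.7
```

Emit:
{"op": "step_arm", "data": {
  "steps": [
    [[0, 0, 0.001], 0, 0],
    [[0, 0, 0.002], 0, 0],
    [[0, 0, 0.002], 0, 0],
    [[0, 0, 0.002], 0, 0]
  ]
}}

```text
clock: 5.02
ee_pos: [636.1, 315.5, 58.9]
eef_rot: [3.141, 0.0, 2.984]
ft_force: [-4.9, -2.0, 11.7]
opening: 0.0
grip_force: 6.0
```

The lid is down hard at the height it should have when shut (tip 51 mm, force jump). Lifting off and moving to in front of the knob.

Emit:
{"op": "step_arm", "data": {
  "steps": [
    [[0, 0, -0.02], 0, 0],
    [[0, 0, -0.06], 0, 0],
    [[0, 0, -0.1], 0, 0],
    [[0.03, -0.06, -0.11], 0, 0],
    [[0.045, -0.095, -0.11], 0, 0],
    [[0.06, -0.13, -0.11], 0, 0],
    [[0.08, -0.165, -0.11], 0, 0],
    [[0.095, -0.2, -0.11], 0, 0],
    [[0.11, -0.235, -0.11], 0, 0],
    [[0.127, -0.27, -0.11], 0, 0]
  ]
}}

```text
clock: 5.85
ee_pos: [471.1, 73.0, 166.6]
eef_rot: [3.142, 0.001, 2.984]
ft_force: [0.8, -0.6, 0.3]
opening: 0.1
grip_force: 0.0
```

Emit:
{"op": "step_arm", "data": {
  "steps": [
    [[0.012, -0.026, 0], 0, 0],
    [[0.024, -0.052, 0], 0, 0],
    [[0.024, -0.052, 0], 0, 0],
    [[0.024, -0.052, 0], 0, 0]
  ]
}}

```text
clock: 6.18
ee_pos: [439.9, 25.9, 166.8]
eef_rot: [3.141, 0.001, 2.981]
ft_force: [0.4, 1.2, 0.9]
opening: -0.2
grip_force: 0.0
```

```bash
python3 - <<'E'
from h import *
s=arm.get_state();print(s["ee_pos"],s["eef_rot"],s["ft_force"])
a=arm.camera("scene")["img"][130:360,240:520];b=arm.camera("top")["img"][110:300,160:390]
b=cv2.resize(b,(278,230))
cv2.imwrite("pics/v7.png",cv2.resize(np.hstack([a,b]),(800,330)))
E
```

```text
[439.8776791   25.87391661 166.77711369] [3.14141663e+00 5.43716124e-04 2.98063846e+00] [0.44303498 1.23386728 0.86741009]
```

View pics/v7.png

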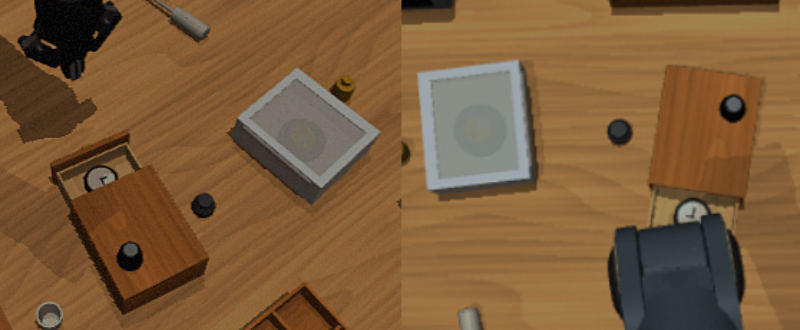

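The lid is shut flat and the case hasn't moved (left in the top view). Lowering in front of the knob.

Emit:
{"op": "step_arm", "data": {
  "steps": [
    [[0.006, -0.0055, 0.035], 0, 0],
    [[0.006, -0.0055, 0.07], 0, 0],
    [[0.006, -0.0055, 0.1], 0, 0],
    [[0.006, -0.0055, 0.12], 0, 0],
    [[0.006, -0.0055, 0.135], 0, 0],
    [[0.006, -0.0055, 0.139], 0, 0],
    [[0.006, -0.0055, 0.139], 0, 0],
    [[0.006, -0.0055, 0.139], 0, 0]
  ]
}}

```text
clock: 6.95
ee_pos: [434.6, 23.5, 27.9]
eef_rot: [3.141, 0.001, 2.985]
ft_force: [0.1, -0.4, 0.7]
opening: 0.3
grip_force: 0.0
```

Emit:
{"op": "step_arm", "data": {
  "steps": [
    [[-0.005, 0, 0], 0, 0],
    [[-0.01, 0, 0], 0, 0],
    [[-0.015, 0, 0], 0, 0],
    [[-0.019, 0, 0], 0, 0],
    [[-0.023, 0, 0], 0, 0],
    [[-0.027, 0, 0], 0, 0],
    [[-0.031, 0, 0], 0, 0],
    [[-0.035, 0, 0], 0, 0],
    [[-0.04, 0, 0], 0, 0],
    [[-0.045, 0, 0], 0, 0]
  ]
}}

```text
clock: 7.78
ee_pos: [478.0, 15.5, 27.5]
eef_rot: [-3.141, -0.001, 2.984]
ft_force: [-2.5, -0.6, 0.3]
opening: 0.2
grip_force: 0.8
```

Contact at about 2.5 N, so the drawer is sliding. Continuing.

Emit:
{"op": "step_arm", "data": {
  "steps": [
    [[-0.004, 0, 0], 0, 0],
    [[-0.008, 0, 0], 0, 0],
    [[-0.012, 0, 0], 0, 0],
    [[-0.016, 0, 0], 0, 0],
    [[-0.019, 0, 0], 0, 0],
    [[-0.022, 0, 0], 0, 0],
    [[-0.024, 0, 0], 0, 0],
    [[-0.026, 0, 0], 0, 0]
  ]
}}

```text
clock: 8.45
ee_pos: [503.9, 11.6, 27.6]
eef_rot: [3.142, -0.0, 2.984]
ft_force: [-1.8, -0.1, 0.2]
opening: -0.2
grip_force: 0.8
```

Emit:
{"op": "step_arm", "data": {
  "steps": [
    [[-0.002, 0, 0], 0, 0],
    [[-0.004, 0, 0], 0, 0],
    [[-0.006, 0, 0], 0, 0],
    [[-0.008, 0, 0], 0, 0]
  ]
}}

```text
clock: 8.78
ee_pos: [511.8, 10.3, 27.6]
eef_rot: [3.142, -0.0, 2.984]
ft_force: [-1.6, -1.0, 0.0]
opening: 0.1
grip_force: 0.8
```

```bash
python3 - <<'E'
from h import *
s=arm.get_state();print(s["ee_pos"],s["ft_force"])
a=arm.camera("scene")["img"][190:350,250:400]
cv2.imwrite("pics/v8.png",cv2.resize(a,None,fx=3.5,fy=3.5))
E
```

```text
[511.82339047  10.34511827  27.6050079 ] [-1.57162672 -0.98548727  0.00289917]
```

View pics/v8.png

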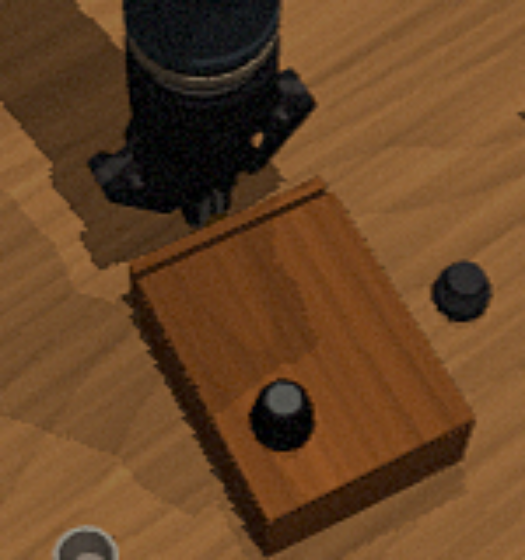

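The drawer is nearly home: a thin dark gap remains at about (230,235) in the crop. Now small steps.

Emit:
{"op": "step_arm", "data": {
  "steps": [
    [[-0.001, 0, 0], 0, 0],
    [[-0.002, 0, 0], 0, 0],
    [[-0.003, 0, 0], 0, 0],
    [[-0.003, 0, 0], 0, 0]
  ]
}}

```text
clock: 9.17
ee_pos: [515.0, 10.0, 27.7]
eef_rot: [3.141, 0.0, 2.984]
ft_force: [-1.2, 0.3, 0.3]
opening: 0.2
grip_force: 0.5
```

Emit:
{"op": "step_arm", "data": {
  "steps": [
    [[-0.001, 0, 0], 0, 0],
    [[-0.002, 0, 0], 0, 0],
    [[-0.002, 0, 0], 0, 0]
  ]
}}

```text
clock: 9.42
ee_pos: [516.4, 9.7, 27.6]
eef_rot: [3.142, -0.001, 2.984]
ft_force: [-2.1, -0.4, 1.7]
opening: -0.1
grip_force: 1.2
```

Emit:
{"op": "step_arm", "data": {
  "steps": [
    [[-0.001, 0, 0], 0, 0],
    [[-0.001, 0, 0], 0, 0],
    [[-0.001, 0, 0], 0, 0]
  ]
}}

```text
clock: 9.67
ee_pos: [516.4, 9.7, 27.5]
eef_rot: [-3.141, -0.003, 2.984]
ft_force: [-4.7, 0.9, 3.1]
opening: 0.1
grip_force: 2.5
```

Emit:
{"op": "step_arm", "data": {
  "steps": [
    [[-0.001, 0, 0], 0, 0],
    [[-0.001, 0, 0], 0, 0],
    [[-0.001, 0, 0], 0, 0]
  ]
}}

```text
clock: 9.92
ee_pos: [516.4, 9.6, 27.3]
eef_rot: [-3.141, -0.005, 2.984]
ft_force: [-6.9, 1.0, 4.9]
opening: 0.2
grip_force: 3.4
```

The arm stalls at x=516.4 while the force rises from 2 to 7 N, so the drawer is home. Backing off and looking.

Emit:
{"op": "step_arm", "data": {
  "steps": [
    [[0.01, 0, 0], 0, 0],
    [[0.03, 0, 0], 0, 0],
    [[0.05, 0, 0], 0, 0],
    [[0.06, 0, -0.03], 0, 0],
    [[0.06, 0, -0.07], 0, 0],
    [[0.06, 0, -0.11], 0, 0],
    [[0.06, 0, -0.15], 0, 0],
    [[0.06, 0, -0.15], 0, 0],
    [[0.06, 0, -0.15], 0, 0]
  ]
}}

```text
clock: 10.67
ee_pos: [461.8, 19.2, 180.4]
eef_rot: [3.139, 0.009, 2.984]
ft_force: [0.2, -1.0, -0.6]
opening: 0.0
grip_force: 0.0
```

```bash
python3 - <<'E'
from h import *
s=arm.get_state();print(s["ee_pos"],s["ft_force"],abs(s["qvel"]).max())
a=arm.camera("scene")["img"][120:440,100:540]
cv2.imwrite("pics/v9.png",cv2.resize(a,None,fx=1.8,fy=1.8,interpolation=cv2.INTER_CUBIC))
E
```

```text
[461.77171149  19.16302672 180.44494296] [ 0.21242591 -1.00225184 -0.63456731] 0.059793653671100025
```

View pics/v9.png

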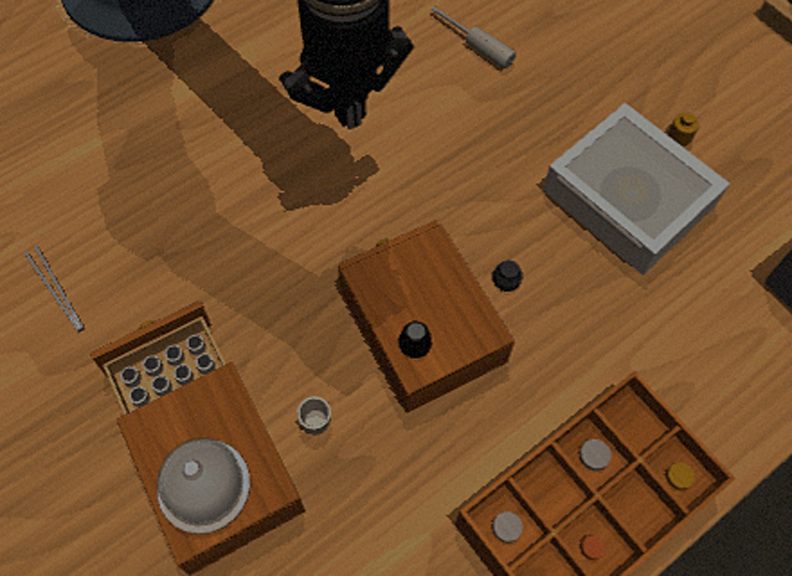

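The lid is shut (635,185), the dial drawer is home (390,245), and the pots drawer is still open (155,345). The bystanders are in place and the arm is clear.

```bash
python3 -c "
from rig import arm
print(arm.close_job())"
```

```text
the job is handed in; nothing more can be done
None
```

I shut the dust case lid, then pushed the dial drawer home. The pots drawer still stands open, nothing else looks moved in the last picture, and the job is handed in, though the hand-in returned no verdict.

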